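# Level the raised kitchen shelf

### The job

Lay the spirit level lengthwise on the raised bamboo shelf and let go of it, then turn the knob of the shelf's levelling foot until the bubble settles midway between its two lines. Then press the level down onto the shelf with a light, steady push so the bubble stays centred, and finish while still pressing: do not lift off at the end. Leave the mug, the paper roll and the soap bottle alone.

Things in the scene. Friction and masses are not known exactly. Their poses are not given: they have to be found in the camera images.
- level: aluminium spirit level, a bar 180 long (x axis) x 24 wide (y) x 45 high (z), about 0.3 kg, standing on its flat underside on the worktop left of the shelf; origin: centre of the underside. The vial lies in a 70 long recess in the middle of the top (sides there 38 high); flat tops 45 high run from 35 to 90 either side of the middle. Pick it up across its 24 width; both ends are alike.
- vial (a point): top of the vial, in the middle of the level, 41.5 above its underside. The vial is a yellow-green tube 70 long, 16 across, along the level's x, with two black rings 23 apart; the bubble is a whitish streak 16 long, seen from above.
- bubble (a joint): position of the bubble's middle along the level's x axis (m): 0 is midway between the two lines, + is towards the level's +x end; stops at +-0.0225. It floats to the higher end: about 1 mm per mrad of slope, and settles in about 1 s after the slope has changed.
- shelf_top (a point): centre of the bamboo shelf board's top face, about 84 above the worktop; board 300 long (y axis) x 180 deep (x axis), 18 thick. Its +y end rests on a fixed two-legged steel frame, its -y end on the levelling foot through a steel bracket; the axes tilt with the board. The shelf as a whole cannot shift. At the start the foot end is 2 to 5 mm too low.
- foot_grip (a point): middle of the levelling foot's knob, on its upright axis: bare metal, knurled, 44 diameter, 26 high (13 above and below this point), 113 above the worktop, 165 from the board's centre past its -y end. Turning it clockwise (from above) raises that end, 8 mm a turn (bubble: 4.2 mm per rad); the knob stays in place. Stiff, 0.12 N m, stays as left. At the start it needs 1.7 to 3.6 rad clockwise.
- mug: white mug, 80 across, 90 high, not to be disturbed; origin at the centre of its foot
- towel_roll: kitchen paper roll, 100 across, 220 high, not to be disturbed; origin at the centre of its foot
- soap: soap bottle, 60 across, 170 high, not to be disturbed; origin at the centre of its foot
- board: the shelf board itself with its bracket (its top is described under shelf_top); origin on the axis of the steel bar it rests on, 25 below the top, 120 from the board's middle towards the fixed legs; same axes as shelf_top
There are look-alikes about, which are no part of the job. Of the things shaped like the level, the aluminium one is meant.

How it is judged:
On the way, in this order (a step that is already met when the one before it is completed fails the run):
1. the level lies lengthwise on the shelf and has been let go (contact force between level and board above 0.5 N and angle between the x axis of level and the y axis of shelf_top, either way round below 0.25 rad and angle between level's own z axis and vertical below 0.1 rad and contact force between each of the arm, the fingers and level below 0.1 N), for 0.4 s.
2. the foot is turned until the bubble stands centred, with the level resting untouched on the shelf (value of joint bubble between -0.003 and 0.003 m and angle between shelf_top's own z axis and vertical below 0.005 rad and contact force between level and board above 0.5 N and contact force between the fingers and level below 0.1 N), for 0.4 s.
At the end, for the whole second after the job is handed in: The level stands lengthwise on the shelf (within about 14 degrees), the bubble is within 3.5 mm of the middle, the board is level within 5 mrad, and the fingers are pressing the level down: the level bears on the board with 5.5 to 35 N (its own weight is 2 to 3 N) (value of joint bubble between -0.0035 and 0.0035 m and angle between shelf_top's own z axis and vertical below 0.005 rad and angle between the x axis of level and the y axis of shelf_top, either way round below 0.25 rad and angle between level's own z axis and vertical below 0.1 rad and contact force between the fingers and level above 2 N and contact force between level and board between 5.5 and 35 N); the arm keeps its last pose, push and grip.
It fails at once if a bystander is disturbed (distance of any of mug, towel_roll, soap from where it was at the start of the episode above 0.03 m).
It also fails if it takes over 70 s, if anything falls off the work surface, if the arm or the gripper's body presses on something with over 40 N, if the wrist force passes 120 N, or if a joint passes its speed limit or range.

### The arm

A 6-joint arm with a two-finger parallel gripper is mounted at the origin on the work surface. World frame = base frame: x ahead of the robot, y to its left, z up, the work surface at z = 0. Lengths are in m, angles in rad, forces in N, time in s.
With the tool pointing down it reaches from about 0.35 to 0.85 m from the base axis. Payload 8.1 kg.
Tool frame: the origin (TCP) lies at the very end of the fingers, on their centre line; the grasp point (between the pads) lies 19 mm behind it (bot.hold_point_z is the distance from the TCP to the grasp point, in m); z points along the fingers, y is the line along which they close (so a half turn about z gives the same grasp; the last joint's range is limited). The gripper opens to 93 mm and grips with 3 to 60 N. Pads are 15 mm wide; open, the fingers measure 128 mm over their backs; the gripper's body (75 mm by 188 mm) begins 65 mm behind the grasp point.
Start: joints at [1.19, 0.13, 1.488, -0, 1.523, -0.085], TCP at [0.175, 0.574, 0.219] pointing down, gripper open.
Joint ranges: [-2.96, 2.96], [-0.89, 2.26], [0.02, 2.5], [-1.34, 4.48], [0, 2.73], [-2.66, 2.66]. Speed limits (rad/s): [2.39, 2.39, 2.79, 3.14, 3.14, 3.14].

### API

Orientations are given as a rotation vector (axis times angle).
In Python, from cell import bot gives the robot as it stands. The module is installed in compiled form; this text tells all that it offers.
- The arm moves only by the tool carry_out, never from a script. Its argument "commands" is a list of rows, each a list of 2 entries, a list of its own where there are three numbers: the shift along the world's x, y, z in m, then the turn, a rotation vector about the world's x, y, z in rad. A call has 1 to 20 rows; each row shifts and turns the commanded pose from where the row before left it; what a row does not reach is not made up. A row lasts 1/12 s, in which the tool goes at most 41.7 mm and 7.16 degrees, less where a joint would pass 70% of its speed; a pose out of reach is approached as far as the arm can. A call is refused whole if a number of a shift passes 0.0417 or a number of a turn 0.125, either way. A call with a gripper value outside its range is refused whole. "gripper" is the closure, from 0 (fully open) to 1 (shut), set as the call begins (left out, the last holds). The fingers move at their own pace and stop on an object; the grip force is fixed at half the most. Time passes only in rows, so rows that do not move let the fingers close. It gives the time, the measured TCP pose, the force, the opening and the grip force at its end, in the units of the state.
- bot.read_state(): the state, without advancing time (a new reading comes with each control period).
- bot.grab_frame(name): name is "scene" or "top" or "wrist"; returns a dict with "color" (420x560x3 uint8, red, green, blue), "depth" (420x560 float32, m along the optical axis (not along the pixel's ray), 0 where there is no reading), "camera_matrix" (3x3 intrinsics, pixels), "R" (3x3) and "t" (3): a world point X has camera coordinates R X + t. Camera axes: x right, y down, z forward; pixel columns grow to the right and rows downward; lengths in m; the calibration is good to about 2 mm. The wrist camera is an equidistant fisheye: a pixel r from the principal point sees the ray r / f radians off the axis. A picture is of the moment at which its call begins.
- bot.job_done(): hands the job in; it is judged then, once.
The state is a dict: "t": time; "qpos": joint angles; "qvel": joint speeds; "tau": joint torques, N m; "position": TCP position; "ee_rot": TCP orientation; "ft_force": force on the tool from outside, world axes, zero at the start; "torque": the same for the moment, N m; "width": finger opening in m; "grip_force": force on a finger pad.
Only numpy, scipy, OpenCV 4.12 (cv2) and the standard library are available. Lean on these libraries where they do the work, as an engineer would, in place of code of your own. Each camera call takes 0.05 s, during which the arm holds its last target. There are 200 camera calls.

## Working session

There is one attempt and no reset: what is moved stays moved. The work goes in short steps, Python scripts to look and compute and a tool call to move; the robot and the scene stay as the last step left them, time stands still between calls to the robot, and variables do not carry over. Pictures are saved under pics/ and viewed, at most 10 in all, crops included, and the job is handed in when it is done.

Besides the shell and the picture viewer there is one more tool, called after "Request:" as name(argument=value, ...), one argument or row to a line, values as JSON. carry_out: Moves the arm, as the interface text tells. Its arguments: {"type":"object","properties":{"commands":{"type":"array"},"gripper":{"type":"number"}},"required":["commands"]}

```bash
mkdir -p pics
cat > h.py <<'E'
import numpy as np, cv2
from cell import bot
def cloud(f):
    K,R,t,d=f["camera_matrix"],f["R"],f["t"],f["depth"]
    v,u=np.mgrid[:d.shape[0],:d.shape[1]]
    P=np.stack([(u-K[0,2])/K[0,0]*d,(v-K[1,2])/K[1,1]*d,d],-1)
    W=(P-t)@R
    W[d==0]=np.nan
    return W
def save(n,img,s=1):
    cv2.imwrite("pics/"+n,cv2.resize(img[...,::-1],None,fx=s,fy=s,interpolation=cv2.INTER_CUBIC))
E
python3 - <<'E'
from h import *
import pickle
s=bot.read_state();print(s)
a=bot.grab_frame("top");b=bot.grab_frame("scene")
pickle.dump((a,b),open("f0.pkl","wb"))
save("top0.png",a["color"],1.4);save("scene0.png",b["color"],1.4)
print(a["R"],a["t"],a["camera_matrix"])
E
```

```text
{'t': 0.0, 'qpos': array([ 1.18959095e+00,  1.31136464e-01,  1.48924017e+00, -1.92515683e-06,
        1.52298242e+00, -8.54056148e-02]), 'qvel': array([-0.00082393, -0.00069778,  0.00145981,  0.00082186,  0.0004917 ,
        0.00171235]), 'tau': array([-5.71823803e-04, -5.59841931e+01, -4.91760314e+01,  7.68352021e-02,
        3.51011159e-02, -1.15169587e-04]), 'position': array([0.17468189, 0.57343884, 0.21762366]), 'ee_rot': array([-4.62888851e-01, -3.10689185e+00,  2.69983477e-03]), 'ft_force': array([-0.62247953,  0.17664686, -0.26060127]), 'torque': array([ 0.03965302,  0.0032792 , -0.05257559]), 'grip_force': 0.0, 'width': 0.09276825032242887}
[[ 0.02622446 -0.99915552 -0.03163109]
 [-0.99150231 -0.02196438 -0.12822139]
 [ 0.12741836  0.03472484 -0.99124101]] [-0.02007634  0.58448085  0.93613777] [[393.96761802   0.         281.03367068]
 [  0.         393.96761802 210.49476599]
 [  0.           0.           1.        ]]
```

View pics/top0.png

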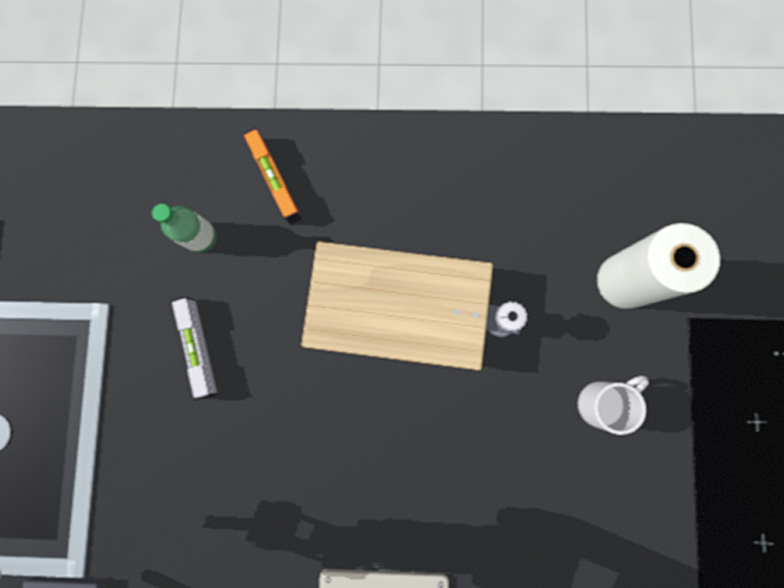

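View pics/scene0.png

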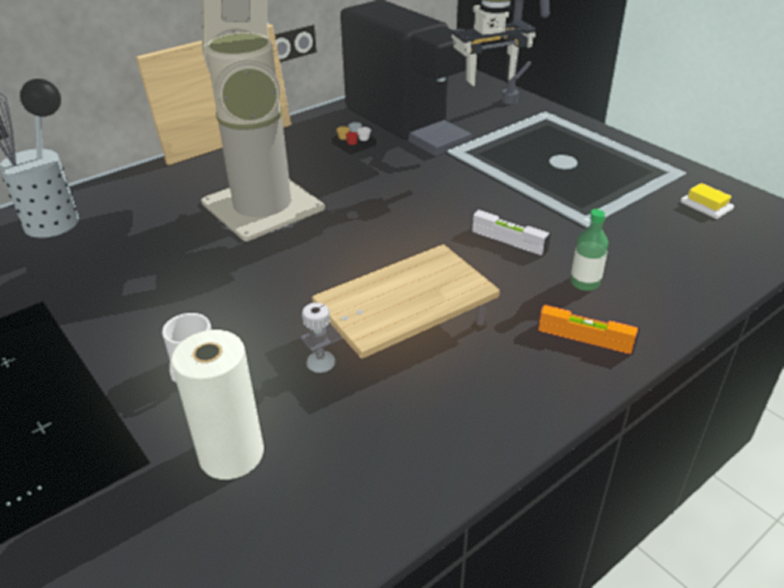

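The top picture shows two things shaped like the level: an aluminium/silver bar at about (193,347) and an orange bar at about (270,175). The aluminium one, left of the shelf, fits the description. The shelf is at (398,305), the knob at (511,317), the mug at (612,406), the roll at (680,258) and the soap at (188,228). I'll confirm the level in a crop and measure.

Run:
```python
from h import *
import pickle
a,b=pickle.load(open("f0.pkl","rb"))
save("crop1.png",a["color"][190:310,100:370],2.9)
W=cloud(a); hsv=cv2.cvtColor(a["color"],cv2.COLOR_RGB2HSV)
def reg(u0,u1,v0,v1,z0,z1):
    w=W[v0:v1,u0:u1].reshape(-1,3); return w[(w[:,2]>z0)&(w[:,2]<z1)]
def rect(p,n):
    r=cv2.minAreaRect((p[:,:2]*1000).astype(np.float32)); print(n,len(p),r,"z",np.percentile(p[:,2],[5,50,95]).round(4))
rect(reg(115,165,205,290,.036,.06),"level top")
rect(reg(115,165,205,290,.0415,.06),"level flats")
sh=reg(205,362,165,275,.07,.1); rect(sh,"shelf")
A=np.c_[sh[:,:2],np.ones(len(sh))]; print("plane",np.linalg.lstsq(A,sh[:,2],rcond=None)[0], sh.mean(0))
rect(reg(345,385,205,245,.115,.14),"knob top")
rect(reg(400,470,260,320,.08,.12),"mug")
rect(reg(410,530,150,230,.2,.24),"roll")
rect(reg(105,160,140,185,.05,.2),"soap")
rect(reg(170,220,85,165,.03,.06),"orange")
Wb=cloud(b)
k=Wb[int(295/1.4):int(335/1.4),int(300/1.4):int(332/1.4)].reshape(-1,3); k=k[(k[:,2]>.1)&(k[:,2]<.14)]; print(np.percentile(k,[2,50,98],axis=0))
```

```text
level top 734 ((484.0809020996094, 347.8221740722656), (181.06988525390625, 25.81768798828125), 17.166149139404297) z [0.037  0.043  0.0468]
level flats 475 ((484.0816955566406, 347.8611145019531), (181.0344696044922, 25.625350952148438), 17.225875854492188) z [0.0418 0.0445 0.0472]
shelf 9644 ((563.6409301757812, -14.855331420898438), (300.45068359375, 180.43121337890625), 84.06350708007812) z [0.0801 0.083  0.0859]
plane [0.00165351 0.00667472 0.08217661] [ 0.56190541 -0.0157661   0.08300049]
knob top 327 ((543.7931518554688, -198.2882843017578), (44.876182556152344, 44.316715240478516), 65.1449203491211) z [0.1219 0.1258 0.1287]
mug 295 ((402.8891296386719, -376.09283447265625), (78.8736801147461, 78.07124328613281), 88.15729522705078) z [0.0809 0.0889 0.0923]
roll 2128 ((623.8923950195312, -422.5453796386719), (98.63995361328125, 99.07996368408203), 24.949384689331055) z [0.2108 0.2204 0.2231]
soap 813 ((688.915283203125, 353.6451721191406), (50.264583587646484, 59.840667724609375), 65.57582092285156) z [0.0596 0.114  0.1701]
orange 667 ((803.032958984375, 223.87216186523438), (182.1846923828125, 24.16653823852539), 28.21259880065918) z [0.0354 0.0435 0.0473]
[[ 0.52658761 -0.21991448  0.10316199]
 [ 0.55376678 -0.20224584  0.12370014]
 [ 0.56798759 -0.1786395   0.1283285 ]]
```

View pics/crop1.png

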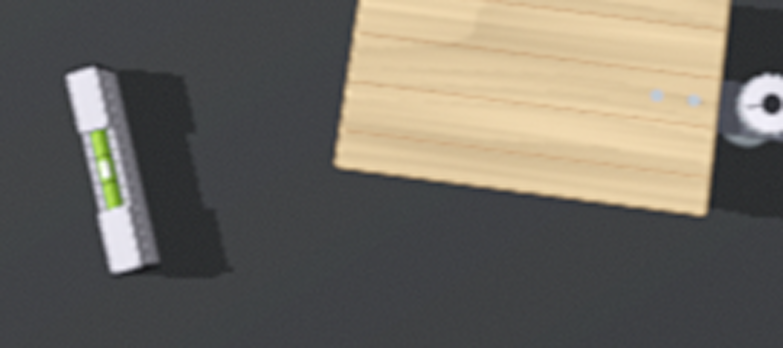

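The crop shows the aluminium bar with its yellow-green vial at about (105,168) and the board's foot end with the knob at (765,103). The silver bar is the level and the orange one is the look-alike. Next I move above the level and align with it.

Request:
carry_out(
  commands=[
    [[0.022,-0.016,-0.008],[0,0,0.0425]],
    [[0.022,-0.016,-0.008],[0,0,0.0425]],
    [[0.022,-0.016,-0.008],[0,0,0.0425]],
    [[0.022,-0.016,-0.008],[0,0,0.0425]],
    [[0.022,-0.016,-0.008],[0,0,0.0425]],
    [[0.022,-0.016,-0.008],[0,0,0.0425]],
    [[0.022,-0.016,-0.008],[0,0,0.0425]],
    [[0.022,-0.016,-0.008],[0,0,0.0425]],
    [[0.022,-0.016,-0.008],[0,0,0.0425]],
    [[0.022,-0.016,-0.008],[0,0,0.0425]],
    [[0.022,-0.016,-0.008],[0,0,0.0425]],
    [[0.022,-0.016,-0.008],[0,0,0.0425]],
    [[0.022,-0.016,-0.008],[0,0,0.0425]],
    [[0.022,-0.016,-0.008],[0,0,0.0425]],
    [[0,0,0],[0,0,0]],
    [[0,0,0],[0,0,0]],
  ],
  gripper=0,
)

```text
t: 1.43
position: [0.483, 0.3485, 0.1054]
ee_rot: [0.463, -3.105, 0.001]
ft_force: [-0.4, -0.1, 0.7]
width: 0.0928
grip_force: 0.0
```

```bash
cat >> h.py <<'E'
from scipy.spatial.transform import Rotation as Ro
def st():
    s=bot.read_state(); M=Ro.from_rotvec(s["ee_rot"]).as_matrix()
    print("t%.2f"%s["t"],"pos",s["position"].round(4),"yaw_y deg %.2f"%np.degrees(np.arctan2(M[1,1],M[0,1])),"z",M[:,2].round(4),"q",s["qpos"].round(3),"F",s["ft_force"].round(2),"T",s["torque"].round(3),"w %.4f g %.1f"%(s["width"],s["grip_force"]))
    return s
E
python3 -c "
from h import *
st()"
```

```text
t1.43 pos [0.483  0.3485 0.1054] yaw_y deg 106.98 z [-0.0021 -0.0012 -1.    ] q [ 0.539  0.201  1.621  0.     1.322 -1.328] F [-0.36 -0.13  0.71] T [ 0.03  -0.008 -0.001] w 0.0928 g 0.0
```

Request:
carry_out(
  commands=[
    [[0.001,-0.0005,-0.016],[0,0,0]],
    [[0,0,-0.016],[0,0,0]],
    [[0,0,-0.016],[0,0,0]],
    [[0,0,-0.016],[0,0,0]],
    [[0,0,-0.016],[0,0,0]],
    [[0,0,-0.016],[0,0,0]],
    [[0,0,0],[0,0,0]],
    [[0,0,0],[0,0,0]],
  ],
)

```text
t: 2.1
position: [0.4823, 0.3497, 0.01]
ee_rot: [0.469, -3.104, 0.001]
ft_force: [-0.6, 0.5, 0.1]
width: 0.0935
grip_force: 0.0
```

Request:
carry_out(
  commands=[
    [[0,0,0],[0,0,0]],
    [[0,0,0],[0,0,0]],
    [[0,0,0],[0,0,0]],
    [[0,0,0],[0,0,0]],
    [[0,0,0],[0,0,0]],
    [[0,0,0],[0,0,0]],
    [[0,0,0],[0,0,0]],
    [[0,0,0],[0,0,0]],
  ],
  gripper=1,
)

```text
t: 2.77
position: [0.4839, 0.3494, 0.0107]
ee_rot: [-0.468, 3.106, 0.0]
ft_force: [-0.3, 0.4, 1.0]
width: 0.0445
grip_force: 0.0
```

Request:
carry_out(
  commands=[
    [[0,0,0],[0,0,0]],
    [[0,0,0],[0,0,0]],
    [[0,0,0],[0,0,0]],
    [[0,0,0],[0,0,0]],
    [[0,0,0],[0,0,0]],
    [[0,0,0],[0,0,0]],
    [[0,0,0],[0,0,0]],
    [[0,0,0],[0,0,0]],
  ],
)

```text
t: 3.43
position: [0.4838, 0.3495, 0.0106]
ee_rot: [0.468, -3.106, -0.0]
ft_force: [-0.0, 0.6, -1.2]
width: 0.0238
grip_force: 30.0
```

Request:
carry_out(
  commands=[
    [[0,0,0.01],[0,0,0]],
    [[0,0,0.02],[0,0,0]],
    [[0,0,0.03],[0,0,0]],
    [[0,0,0.03],[0,0,0]],
    [[0,0,0.03],[0,0,0]],
    [[0,0,0.03],[0,0,0]],
    [[0,0,0.01],[0,0,0]],
    [[0,0,0],[0,0,0]],
  ],
)

```text
t: 4.1
position: [0.4858, 0.3505, 0.1748]
ee_rot: [-0.467, 3.1, 0.004]
ft_force: [0.7, 0.9, -2.3]
width: 0.0235
grip_force: 30.0
```

Request:
carry_out(
  commands=[
    [[0.0046,-0.019,0],[0,0,-0.1094]],
    [[0.0046,-0.019,0],[0,0,-0.1094]],
    [[0.0046,-0.019,0],[0,0,-0.1094]],
    [[0.0046,-0.019,0],[0,0,-0.1094]],
    [[0.0046,-0.019,0],[0,0,-0.1094]],
    [[0.0046,-0.019,0],[0,0,-0.1094]],
    [[0.0046,-0.019,0],[0,0,-0.1094]],
    [[0.0046,-0.019,0],[0,0,-0.1094]],
    [[0.0046,-0.019,0],[0,0,-0.1094]],
    [[0.0046,-0.019,0],[0,0,-0.1094]],
    [[0.0046,-0.019,0],[0,0,-0.1094]],
    [[0.0046,-0.019,0],[0,0,-0.1094]],
    [[0.0046,-0.019,0],[0,0,-0.1094]],
    [[0.0046,-0.019,0],[0,0,-0.1094]],
    [[0.0046,-0.019,0],[0,0,-0.1094]],
    [[0.0046,-0.019,0],[0,0,-0.1094]],
    [[0.0046,-0.019,0],[0,0,-0.1094]],
    [[0.0046,-0.019,0],[0,0,-0.1094]],
    [[0,0,0],[0,0,0]],
    [[0,0,0],[0,0,0]],
  ],
)

```text
t: 5.77
position: [0.5653, 0.0067, 0.1678]
ee_rot: [-2.327, -2.106, 0.004]
ft_force: [-0.6, -0.3, -3.1]
width: 0.0239
grip_force: 30.0
```

Run:
```python
from h import *
st()
f=bot.grab_frame("top");save("top2.png",f["color"],1.4)
```

```text
t5.77 pos [0.5653 0.0067 0.1678] yaw_y deg -5.73 z [-4.1e-03  4.0e-04 -1.0e+00] q [-0.079  0.07   1.646  0.     1.43   0.021] F [-0.56 -0.3  -3.1 ] T [-0.073  0.067  0.009] w 0.0239 g 30.0
```

View pics/top2.png

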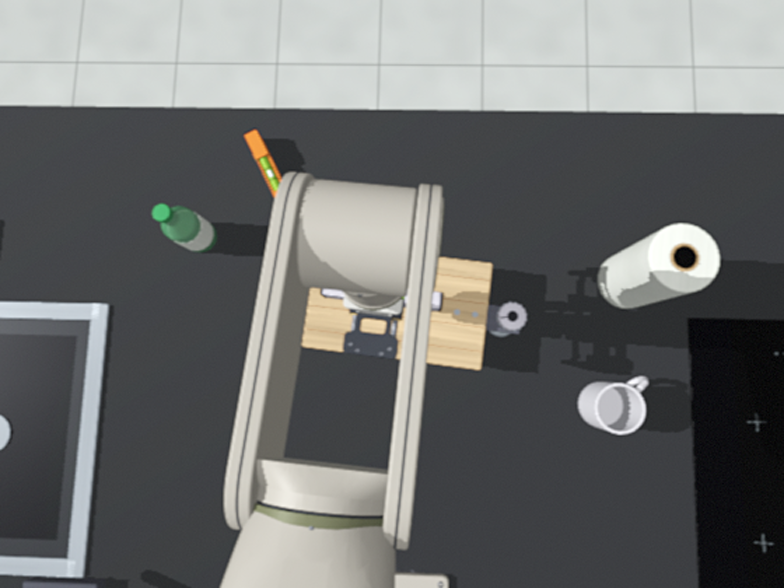

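Level held over the shelf, aligned with the board: its ends are visible at (325,293) and (437,300). I'll lower it.

Request:
carry_out(
  commands=[
    [[0,0,-0.014],[0,0,0]],
    [[0,0,-0.014],[0,0,0]],
    [[0,0,-0.014],[0,0,0]],
    [[0,0,-0.014],[0,0,0]],
    [[0,0,-0.008],[0,0,0]],
    [[0,0,-0.004],[0,0,0]],
    [[0,0,-0.002],[0,0,0]],
    [[0,0,0],[0,0,0]],
    [[0,0,0],[0,0,0]],
  ],
)

```text
t: 6.57
position: [0.5671, 0.0076, 0.1013]
ee_rot: [2.328, 2.109, 0.001]
ft_force: [-0.7, 0.4, -2.6]
width: 0.0237
grip_force: 30.0
```

Request:
carry_out(
  commands=[
    [[0,0,-0.001],[0,0,0]],
    [[0,0,-0.001],[0,0,0]],
    [[0,0,0],[0,0,0]],
  ],
)

```text
t: 6.82
position: [0.5669, 0.0074, 0.099]
ee_rot: [2.328, 2.108, 0.001]
ft_force: [-0.8, 0.1, -4.2]
width: 0.0237
grip_force: 30.0
```

Request:
carry_out(
  commands=[
    [[0,0,-0.001],[0,0,0]],
    [[0,0,-0.001],[0,0,0]],
    [[0,0,0],[0,0,0]],
  ],
)

```text
t: 7.07
position: [0.5666, 0.0074, 0.0964]
ee_rot: [-2.329, -2.108, 0.0]
ft_force: [-0.7, -0.1, -3.3]
width: 0.0238
grip_force: 30.0
```

Request:
carry_out(
  commands=[
    [[0,0,-0.001],[0,0,0]],
    [[0,0,0],[0,0,0]],
  ],
)

```text
t: 7.23
position: [0.5665, 0.0074, 0.0954]
ee_rot: [-2.329, -2.108, 0.0]
ft_force: [0.1, 0.2, -4.0]
width: 0.0242
grip_force: 30.0
```

Request:
carry_out(
  commands=[
    [[0,0,-0.001],[0,0,0]],
    [[0,0,0],[0,0,0]],
  ],
)

```text
t: 7.4
position: [0.5667, 0.0075, 0.0945]
ee_rot: [-2.329, -2.109, 0.0]
ft_force: [0.2, 0.0, -3.4]
width: 0.0238
grip_force: 30.0
```

Request:
carry_out(
  commands=[
    [[0,0,-0.001],[0,0,0]],
    [[0,0,0],[0,0,0]],
  ],
)

```text
t: 7.57
position: [0.5669, 0.0073, 0.094]
ee_rot: [2.329, 2.108, 0.0]
ft_force: [-1.2, -1.9, 0.2]
width: 0.0238
grip_force: 30.0
```

Request:
carry_out(
  commands=[
    [[0,0,-0.0005],[0,0,0]],
    [[0,0,0],[0,0,0]],
  ],
)

```text
t: 7.73
position: [0.567, 0.0073, 0.0938]
ee_rot: [2.328, 2.108, 0.0]
ft_force: [-2.4, -1.1, 5.5]
width: 0.0238
grip_force: 30.0
```

Request:
carry_out(
  commands=[
    [[0,0,0],[0,0,0]],
    [[0,0,0],[0,0,0]],
    [[0,0,0],[0,0,0]],
    [[0,0,0],[0,0,0]],
    [[0,0,0],[0,0,0]],
    [[0,0,0],[0,0,0]],
    [[0,0,0],[0,0,0]],
    [[0,0,0],[0,0,0]],
  ],
  gripper=0,
)

```text
t: 8.4
position: [0.5667, 0.0075, 0.0931]
ee_rot: [-2.329, -2.109, 0.0]
ft_force: [0.1, 0.1, -0.1]
width: 0.0724
grip_force: 0.0
```

Request:
carry_out(
  commands=[
    [[0,0,0.01],[0,0,0]],
    [[0,0,0.02],[0,0,0]],
    [[0,0,0.025],[0,0,0]],
    [[0,0,0.025],[0,0,0]],
    [[0,0,0.02],[0,0,0]],
    [[0,0,0],[0,0,0]],
    [[0,0,0],[0,0,0]],
  ],
)

```text
t: 8.98
position: [0.5679, 0.0074, 0.1954]
ee_rot: [2.327, 2.107, 0.004]
ft_force: [-0.3, -0.0, -0.1]
width: 0.0929
grip_force: 0.0
```

Run:
```python
from h import *
st()
f=bot.grab_frame("wrist");save("wrist1.png",f["color"],1.4)
print(f["camera_matrix"],f["R"],f["t"])
```

```text
t8.98 pos [0.5679 0.0074 0.1954] yaw_y deg -5.68 z [ 4.e-03 -3.e-04 -1.e+00] q [-0.077  0.052  1.614 -0.     1.472  0.022] F [-0.35 -0.02 -0.07] T [-0.123  0.043 -0.072] w 0.0929 g 0.0
[[325.1922621    0.         279.25968661]
 [  0.         325.1922621  210.76705817]
 [  0.           0.           1.        ]] [[ 0.99514496 -0.09835509  0.00357449]
 [-0.09544787 -0.95559819  0.27878631]
 [-0.02400428 -0.27777397 -0.96034651]] [-0.5649644   0.03309253  0.38565008]
```

View pics/wrist1.png

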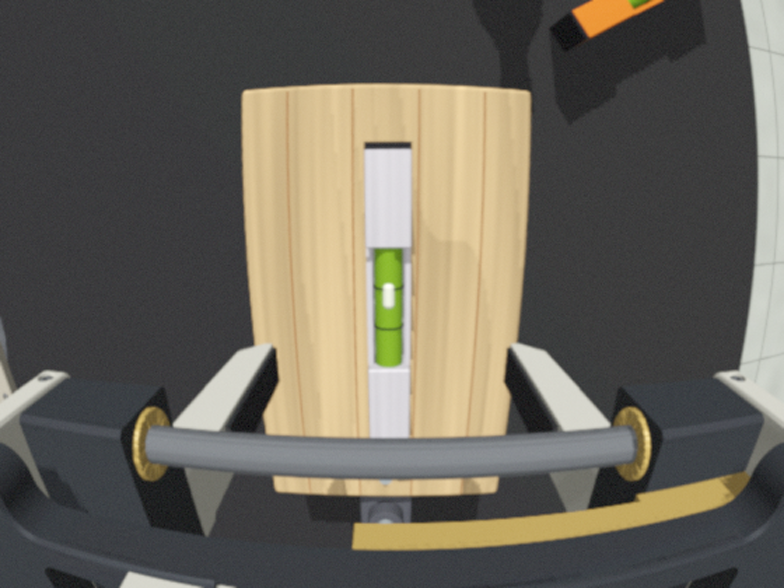

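The level lies lengthwise on the board and has been let go. The vial's rings are at rows 288 and 327 (column 389) and the bubble at row 294, so it is about 13 px (7.7 mm) towards the fixed end. That needs about 1.8 rad clockwise. On to the knob.

Request:
carry_out(
  commands=[
    [[-0.002,-0.0172,0],[0,0,0.0875]],
    [[-0.002,-0.0172,0],[0,0,0.0875]],
    [[-0.002,-0.0172,0],[0,0,0.0875]],
    [[-0.002,-0.0172,0],[0,0,0.0875]],
    [[-0.002,-0.0172,0],[0,0,0.0875]],
    [[-0.002,-0.0172,0],[0,0,0.0875]],
    [[-0.002,-0.0172,0],[0,0,0.0875]],
    [[-0.002,-0.0172,0],[0,0,0.0875]],
    [[-0.002,-0.0172,0],[0,0,0.0875]],
    [[-0.002,-0.0172,0],[0,0,0.0875]],
    [[-0.002,-0.0172,0],[0,0,0.0875]],
    [[-0.002,-0.0172,0],[0,0,0.0875]],
    [[0,0,0],[0,0,0]],
    [[0,0,0],[0,0,0]],
  ],
)

```text
t: 10.2
position: [0.5417, -0.1991, 0.1914]
ee_rot: [-0.963, -2.988, -0.001]
ft_force: [-0.5, -0.5, -0.5]
width: 0.0926
grip_force: 0.0
```

Run:
```python
from h import *
st()
f=bot.grab_frame("top");save("top3.png",f["color"],1.4)
import pickle; pickle.dump(f,open("f3.pkl","wb"))
w=bot.grab_frame("wrist");save("wrist3.png",w["color"],1.4)
```

```text
t10.20 pos [ 0.5417 -0.1991  0.1914] yaw_y deg 54.28 z [-0.0025  0.0014 -1.    ] q [-0.441  0.086  1.586  0.     1.473 -1.389] F [-0.46 -0.52 -0.54] T [-0.066 -0.027 -0.029] w 0.0926 g 0.0
```

View pics/wrist3.png

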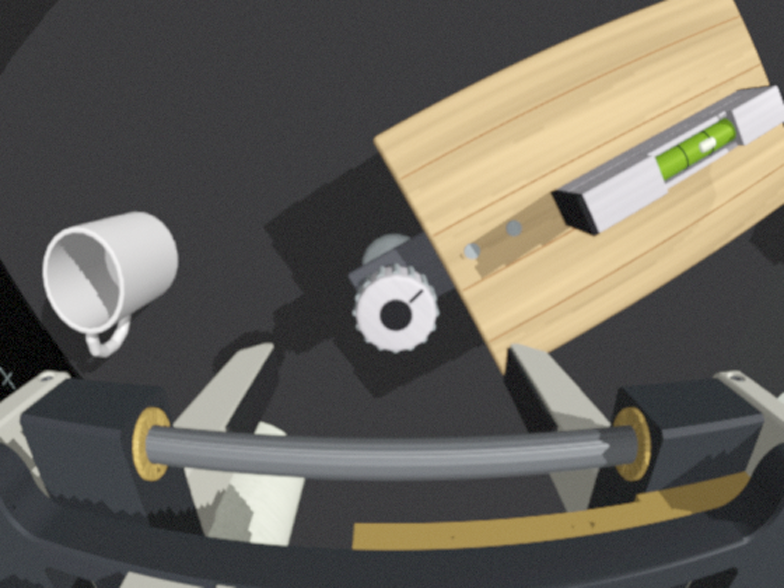

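The wrist view shows the knob at (396,312), centred between the open fingers, with the level clear of them. I'll descend and grip.

Request:
carry_out(
  commands=[
    [[0.002,0.0005,-0.0155],[0,0,0]],
    [[0,0,-0.0155],[0,0,0]],
    [[0,0,-0.0155],[0,0,0]],
    [[0,0,-0.0155],[0,0,0]],
    [[0,0,-0.0155],[0,0,0]],
    [[0,0,-0.0155],[0,0,0]],
    [[0,0,0],[0,0,0]],
    [[0,0,0],[0,0,0]],
  ],
)

```text
t: 10.97
position: [0.5439, -0.1971, 0.0991]
ee_rot: [-0.957, -2.989, -0.001]
ft_force: [0.4, -0.4, 0.0]
width: 0.093
grip_force: 0.0
```

Request:
carry_out(
  commands=[
    [[0,0,0],[0,0,0]],
    [[0,0,0],[0,0,0]],
    [[0,0,0],[0,0,0]],
    [[0,0,0],[0,0,0]],
    [[0,0,0],[0,0,0]],
    [[0,0,0],[0,0,0]],
    [[0,0,0],[0,0,0]],
    [[0,0,0],[0,0,0]],
    [[0,0,0],[0,0,0]],
    [[0,0,0],[0,0,0]],
  ],
  gripper=1,
)

```text
t: 11.8
position: [0.5451, -0.198, 0.1002]
ee_rot: [0.958, 2.991, 0.001]
ft_force: [2.6, 3.4, 0.2]
width: 0.0433
grip_force: 30.0
```

Run:
```python
from h import *
st()
w=bot.grab_frame("wrist");t=bot.grab_frame("top")
I=np.hstack([cv2.resize(w["color"],(400,300)),cv2.resize(t["color"][130:290,190:400],(400,300))])
save("both4.png",I,1)
```

```text
t11.80 pos [ 0.5451 -0.198   0.1002] yaw_y deg 54.48 z [ 7.e-04  6.e-04 -1.e+00] q [-4.370e-01  1.620e-01  1.674e+00  1.000e-03  1.305e+00 -1.389e+00] F [2.55 3.36 0.24] T [ 0.419 -0.425 -0.047] w 0.0433 g 30.0
```

View pics/both4.png

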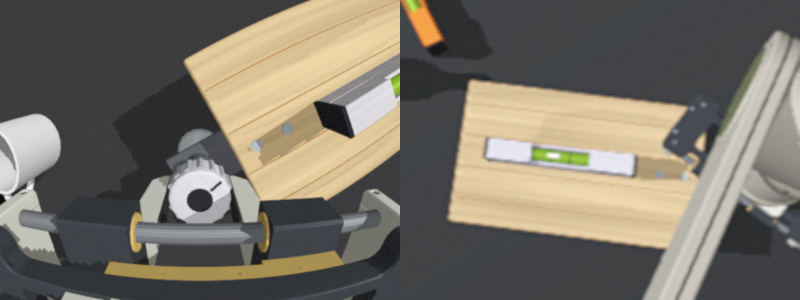

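The knob (200,195 in the left half) is held between the pads. In the right half the top camera sees the vial unobstructed at (560,157), with the bubble left of centre. Next I turn clockwise, a little short of the estimate.

Request:
carry_out(
  commands=[
    [[0,0,0],[0,0,-0.05]],
    [[0,0,0],[0,0,-0.1]],
    [[0,0,0],[0,0,-0.1]],
    [[0,0,0],[0,0,-0.1]],
    [[0,0,0],[0,0,-0.1]],
    [[0,0,0],[0,0,-0.1]],
    [[0,0,0],[0,0,-0.1]],
    [[0,0,0],[0,0,-0.1]],
    [[0,0,0],[0,0,-0.1]],
    [[0,0,0],[0,0,-0.1]],
    [[0,0,0],[0,0,-0.1]],
    [[0,0,0],[0,0,-0.1]],
    [[0,0,0],[0,0,-0.1]],
    [[0,0,0],[0,0,-0.1]],
    [[0,0,0],[0,0,-0.1]],
    [[0,0,0],[0,0,-0.1]],
    [[0,0,0],[0,0,-0.05]],
    [[0,0,0],[0,0,0]],
    [[0,0,0],[0,0,0]],
    [[0,0,0],[0,0,0]],
  ],
)

```text
t: 13.57
position: [0.5425, -0.1984, 0.1001]
ee_rot: [-2.812, -1.395, 0.006]
ft_force: [-11.9, 4.1, 9.1]
width: 0.043
grip_force: 30.0
```

Request:
carry_out(
  commands=[
    [[0,0,0],[0,0,0]],
    [[0,0,0],[0,0,0]],
    [[0,0,0],[0,0,0]],
    [[0,0,0],[0,0,0]],
    [[0,0,0],[0,0,0]],
    [[0,0,0],[0,0,0]],
    [[0,0,0],[0,0,0]],
    [[0,0,0],[0,0,0]],
    [[0,0,0],[0,0,0]],
    [[0,0,0],[0,0,0]],
  ],
)

```text
t: 14.4
position: [0.5424, -0.1984, 0.1001]
ee_rot: [-2.812, -1.395, 0.006]
ft_force: [-11.5, 4.0, 8.7]
width: 0.0433
grip_force: 30.0
```

```bash
cat >> h.py <<'E'
def bubble(f):
    """offset (mm, along board +y) of the bubble from the vial's middle, top camera"""
    K,R,t=f["camera_matrix"],f["R"],f["t"]
    img=f["color"].astype(float)
    v,u=np.mgrid[:420,:560]
    d=np.stack([(u-K[0,2])/K[0,0],(v-K[1,2])/K[1,1],np.ones(u.shape)],-1)@R
    c=-R.T@t; X=c+d*((0.1225-c[2])/d[...,2])[...,None]
    e=np.array([0.1036,0.9946]); n=np.array([-0.9946,0.1036])
    o=np.array([0.567,0.0075])
    s=(X[...,:2]-o)@e*1000; p=(X[...,:2]-o)@n*1000
    win=(abs(s)<34.9)&(abs(p)<12)
    green=(img[...,1]-img[...,2]>50)&(abs(s)<60)&(abs(p)<15)
    pc=np.median(p[green])
    prof=[]
    grid=np.arange(-45,46,2.5)
    core=abs(p-pc)<4
    for g in grid:
        w=np.exp(-((s-g)/1.5)**2/2)*core
        prof.append((img*w[...,None]).sum((0,1))/w.sum())
    prof=np.array(prof)
    gs=s[green]; lo,hi=np.percentile(gs,[1,99])
    mid=(lo+hi)/2
    B=img[...,2]; m=core&(abs(s-mid)<30)
    wt=np.clip(B-np.median(B[m])-25,0,None)*m
    b=(s*wt).sum()/wt.sum()
    return b-mid,lo,hi,b,grid,prof
E
python3 - <<'E'
from h import *
import pickle
st()
for f in (pickle.load(open("f3.pkl","rb")),bot.grab_frame("top"),bot.grab_frame("top")):
    r=bubble(f);print(np.round(r[:4],2));
print(np.c_[r[4],r[5].round(0)][6:-6].T.tolist())
save("top5.png",f["color"][180:250,215:335],6)
E
```

```text
t14.40 pos [ 0.5424 -0.1984  0.1001] yaw_y deg -37.21 z [-4.7e-03  5.0e-04 -1.0e+00] q [-0.438  0.161  1.675 -0.002  1.309  0.211] F [-11.48   4.04   8.7 ] T [ 0.294  1.65  -0.112] w 0.0433 g 30.0
[  8.76 -32.63  31.5    8.2 ]
[  1.94 -32.61  33.1    2.19]
[  1.95 -32.61  33.1    2.2 ]
[[-30.0, -27.5, -25.0, -22.5, -20.0, -17.5, -15.0, -12.5, -10.0, -7.5, -5.0, -2.5, 0.0, 2.5, 5.0, 7.5, 10.0, 12.5, 15.0, 17.5, 20.0, 22.5, 25.0, 27.5, 30.0], [152.0, 150.0, 149.0, 149.0, 148.0, 150.0, 148.0, 138.0, 138.0, 155.0, 181.0, 205.0, 225.0, 237.0, 236.0, 219.0, 169.0, 139.0, 143.0, 149.0, 152.0, 152.0, 152.0, 148.0, 139.0], [196.0, 196.0, 195.0, 194.0, 194.0, 196.0, 193.0, 181.0, 180.0, 193.0, 207.0, 221.0, 234.0, 242.0, 242.0, 231.0, 196.0, 179.0, 187.0, 194.0, 197.0, 198.0, 198.0, 195.0, 185.0], [70.0, 61.0, 62.0, 62.0, 61.0, 63.0, 63.0, 60.0, 63.0, 92.0, 143.0, 183.0, 212.0, 230.0, 229.0, 205.0, 131.0, 71.0, 59.0, 62.0, 64.0, 65.0, 65.0, 62.0, 57.0]]
```

View pics/top5.png

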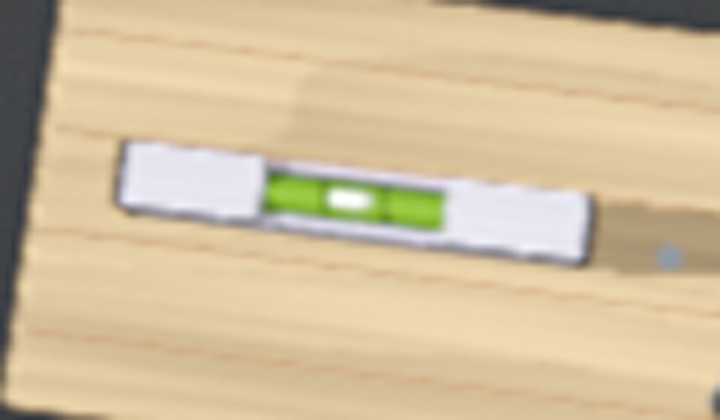

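The bubble is near the middle: rings at columns 322 and 383, bubble at 350, so about 1–1.9 mm still towards the fixed end. A little more clockwise, relieving the side load, then release and wait.

Request:
carry_out(
  commands=[
    [[-0.0005,0,0],[0,0,-0.08]],
    [[-0.0005,0,0.0005],[0,0,-0.1]],
    [[-0.0005,0,0],[0,0,-0.1]],
    [[0,0,0],[0,0,-0.05]],
    [[0,0,0],[0,0,0]],
    [[0,0,0],[0,0,0]],
    [[0,0,0],[0,0,0]],
  ],
)

```text
t: 15.08
position: [0.542, -0.198, 0.1002]
ee_rot: [-3.004, -0.915, 0.004]
ft_force: [-3.3, 3.9, 1.6]
width: 0.0437
grip_force: 30.0
```

Request:
carry_out(
  commands=[
    [[0,0,0],[0,0,0]],
    [[0,0,0],[0,0,0]],
    [[0,0,0],[0,0,0]],
    [[0,0,0],[0,0,0]],
    [[0,0,0],[0,0,0]],
    [[0,0,0],[0,0,0]],
    [[0,0,0],[0,0,0]],
    [[0,0,0],[0,0,0]],
    [[0,0,0],[0,0,0]],
    [[0,0,0],[0,0,0]],
    [[0,0,0],[0,0,0]],
    [[0,0,0],[0,0,0]],
    [[0,0,0],[0,0,0]],
    [[0,0,0],[0,0,0]],
  ],
  gripper=0,
)

```text
t: 16.25
position: [0.5432, -0.1984, 0.1006]
ee_rot: [-3.005, -0.916, -0.0]
ft_force: [0.0, 1.0, -0.1]
width: 0.0929
grip_force: 0.0
```

Run:
```python
from h import *
st()
f=bot.grab_frame("top");r=bubble(f);print(np.round(r[:4],2))
save("top6.png",f["color"][180:250,215:335],6)
```

```text
t16.25 pos [ 0.5432 -0.1984  0.1006] yaw_y deg -56.10 z [ 0.  0. -1.] q [-0.439  0.158  1.678  0.     1.306  0.54 ] F [ 0.03  1.   -0.05] T [-0.08   0.093 -0.031] w 0.0929 g 0.0
[  0.07 -32.61  33.1    0.31]
```

View pics/top6.png

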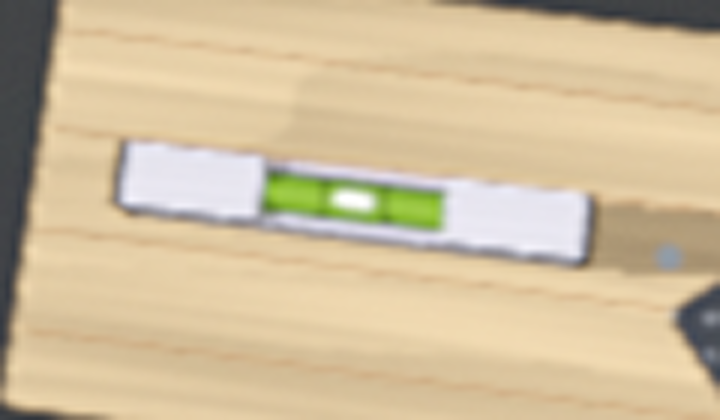

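The bubble is centred: rings at columns 322 and 383, bubble at 352, measured offset about 0.1 mm, with the knob released. Next I lift off, go over the level with the fingers open along it so that one tip lands on each flat top, and press gently.

Request:
carry_out(
  commands=[
    [[0,0,0.015],[0,0,0]],
    [[0,0,0.025],[0,0,0]],
    [[0,0,0.025],[0,0,0]],
    [[0,0,0.025],[0,0,0]],
    [[0,0,0.01],[0,0,0]],
    [[0,0,0],[0,0,0]],
  ],
)

```text
t: 16.8
position: [0.545, -0.1993, 0.2041]
ee_rot: [3.001, 0.915, 0.007]
ft_force: [0.1, 0.4, -0.2]
width: 0.0928
grip_force: 0.0
```

Request:
carry_out(
  commands=[
    [[0.002,0.0172,0],[0,0,-0.058]],
    [[0.002,0.0172,0],[0,0,-0.058]],
    [[0.002,0.0172,0],[0,0,-0.058]],
    [[0.002,0.0172,0],[0,0,-0.058]],
    [[0.002,0.0172,0],[0,0,-0.058]],
    [[0.002,0.0172,0],[0,0,-0.058]],
    [[0.002,0.0172,0],[0,0,-0.058]],
    [[0.002,0.0172,0],[0,0,-0.058]],
    [[0.002,0.0172,0],[0,0,-0.058]],
    [[0.002,0.0172,0],[0,0,-0.058]],
    [[0.002,0.0172,0],[0,0,-0.058]],
    [[0.002,0.0172,0],[0,0,-0.058]],
    [[0,0,0],[0,0,0]],
    [[0,0,0],[0,0,0]],
    [[0,0,0],[0,0,0]],
  ],
)

```text
t: 18.05
position: [0.5665, 0.0075, 0.1992]
ee_rot: [3.137, -0.161, -0.003]
ft_force: [-0.1, 0.4, 0.4]
width: 0.0932
grip_force: 0.0
```

Run:
```python
from h import *
st()
w=bot.grab_frame("wrist");save("wrist7.png",w["color"],1.4)
```

```text
t18.05 pos [0.5665 0.0075 0.1992] yaw_y deg -95.89 z [-2.e-03 -3.e-04 -1.e+00] q [-0.077  0.052  1.607 -0.     1.485  1.597] F [-0.1   0.41  0.41] T [-0.033  0.184  0.026] w 0.0932 g 0.0
```

View pics/wrist7.png

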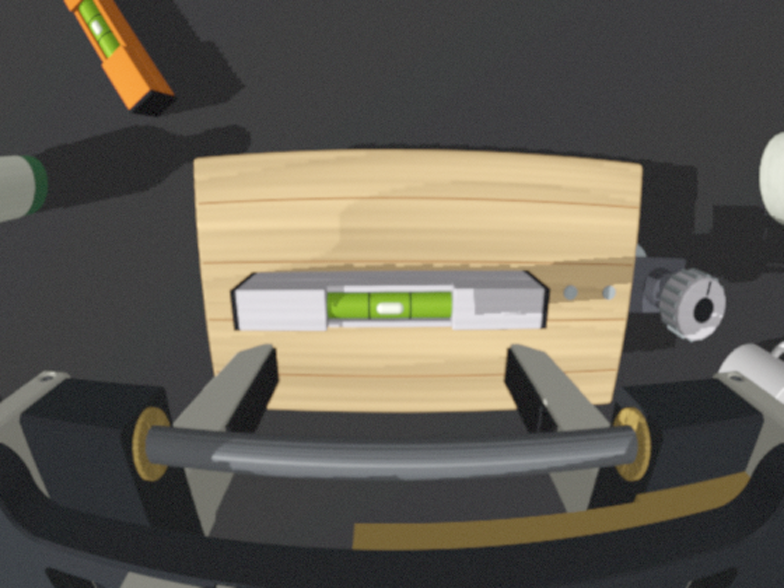

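The bubble is still centred (rings at columns 369 and 410, bubble at 389), and the open fingertips line up with the two flat tops. Descending.

Request:
carry_out(
  commands=[
    [[0,0,-0.015],[0,0,0]],
    [[0,0,-0.02],[0,0,0]],
    [[0,0,-0.015],[0,0,0]],
    [[0,0,-0.009],[0,0,0]],
    [[0,0,-0.004],[0,0,0]],
    [[0,0,0],[0,0,0]],
    [[0,0,0],[0,0,0]],
    [[0,0,0],[0,0,0]],
  ],
)

```text
t: 18.77
position: [0.568, 0.0077, 0.1389]
ee_rot: [3.137, -0.164, 0.003]
ft_force: [-0.0, 0.6, -0.5]
width: 0.0928
grip_force: 0.0
```

Request:
carry_out(
  commands=[
    [[0,0,-0.0015],[0,0,0]],
    [[0,0,-0.0015],[0,0,0]],
    [[0,0,0],[0,0,0]],
    [[0,0,0],[0,0,0]],
  ],
)

```text
t: 19.1
position: [0.5672, 0.008, 0.1347]
ee_rot: [3.137, -0.164, 0.0]
ft_force: [-0.2, 0.2, -0.4]
width: 0.093
grip_force: 0.0
```

Request:
carry_out(
  commands=[
    [[0,0,-0.001],[0,0,0]],
    [[0,0,-0.001],[0,0,0]],
    [[0,0,-0.001],[0,0,0]],
    [[0,0,0],[0,0,0]],
    [[0,0,0],[0,0,0]],
  ],
)

```text
t: 19.52
position: [0.5671, 0.0079, 0.1315]
ee_rot: [3.137, -0.164, -0.0]
ft_force: [-0.6, -0.4, -0.1]
width: 0.0927
grip_force: 0.0
```

Request:
carry_out(
  commands=[
    [[0,0,-0.001],[0,0,0]],
    [[0,0,0],[0,0,0]],
    [[0,0,0],[0,0,0]],
  ],
)

```text
t: 19.77
position: [0.5671, 0.008, 0.1305]
ee_rot: [-3.137, 0.164, 0.0]
ft_force: [-1.1, 0.3, 0.4]
width: 0.0931
grip_force: 0.0
```

Request:
carry_out(
  commands=[
    [[0,0,-0.0005],[0,0,0]],
    [[0,0,0],[0,0,0]],
    [[0,0,0],[0,0,0]],
  ],
)

```text
t: 20.02
position: [0.5672, 0.008, 0.1301]
ee_rot: [-3.137, 0.164, 0.0]
ft_force: [-0.1, 0.3, -0.3]
width: 0.093
grip_force: 0.0
```

Request:
carry_out(
  commands=[
    [[0,0,-0.0005],[0,0,0]],
    [[0,0,0],[0,0,0]],
    [[0,0,0],[0,0,0]],
  ],
)

```text
t: 20.27
position: [0.5672, 0.0079, 0.1296]
ee_rot: [-3.137, 0.164, 0.0]
ft_force: [-0.2, -0.0, -0.0]
width: 0.0928
grip_force: 0.0
```

Request:
carry_out(
  commands=[
    [[0,0,-0.0005],[0,0,0]],
    [[0,0,0],[0,0,0]],
    [[0,0,0],[0,0,0]],
  ],
)

```text
t: 20.52
position: [0.5673, 0.0079, 0.1294]
ee_rot: [3.137, -0.164, 0.001]
ft_force: [-0.2, -0.4, 1.5]
width: 0.093
grip_force: 0.9
```

Request:
carry_out(
  commands=[
    [[0,0,-0.0005],[0,0,0]],
    [[0,0,0],[0,0,0]],
    [[0,0,0],[0,0,0]],
  ],
)

```text
t: 20.77
position: [0.5674, 0.0079, 0.1293]
ee_rot: [3.137, -0.164, 0.001]
ft_force: [-1.6, -0.5, 5.0]
width: 0.093
grip_force: 2.7
```

Request:
carry_out(
  commands=[
    [[0,0,-0.0005],[0,0,0]],
    [[0,0,-0.0005],[0,0,0]],
    [[0,0,0],[0,0,0]],
    [[0,0,0],[0,0,0]],
    [[0,0,0],[0,0,0]],
    [[0,0,0],[0,0,0]],
    [[0,0,0],[0,0,0]],
    [[0,0,0],[0,0,0]],
    [[0,0,0],[0,0,0]],
    [[0,0,0],[0,0,0]],
    [[0,0,0],[0,0,0]],
    [[0,0,0],[0,0,0]],
    [[0,0,0],[0,0,0]],
    [[0,0,0],[0,0,0]],
  ],
)

```text
t: 21.93
position: [0.5677, 0.0079, 0.1294]
ee_rot: [3.137, -0.164, 0.002]
ft_force: [-4.9, -0.1, 11.5]
width: 0.093
grip_force: 5.7
```

Run:
```python
from h import *
st()
f=bot.grab_frame("wrist"); c=f["color"].astype(float)
g=(c[...,1]-c[...,2]>50)&(np.mgrid[:420,:560][0]>170)&(abs(np.mgrid[:420,:560][1]-280)<80)
v,u=np.nonzero(g); print("green box",u.min(),u.max(),v.min(),v.max())
r0=int(np.median(v))
print(c[r0-3:r0+6,u.min()-2:u.max()+3].max(0)[:,2].astype(int).tolist())
print(c[r0-4:r0+5,u.min()-2:u.max()+3].mean(0)[:,1].astype(int).tolist())
for i in range(2): st()
```

```text
t21.93 pos [0.5677 0.0079 0.1294] yaw_y deg -95.98 z [ 1.5e-03 -2.0e-04 -1.0e+00] q [-0.076  0.102  1.685 -0.     1.354  1.599] F [-4.85 -0.13 11.51] T [-0.109  1.031 -0.033] w 0.0930 g 5.7
green box 218 338 243 266
[142, 109, 70, 41, 40, 40, 37, 44, 41, 38, 41, 38, 40, 38, 38, 37, 38, 38, 41, 38, 38, 39, 41, 41, 47, 39, 42, 39, 38, 42, 40, 43, 44, 41, 39, 42, 43, 38, 40, 38, 42, 39, 37, 39, 41, 39, 40, 39, 40, 48, 100, 149, 163, 169, 173, 177, 177, 177, 176, 177, 177, 177, 176, 176, 176, 176, 177, 177, 177, 177, 176, 175, 171, 167, 155, 127, 73, 43, 40, 42, 39, 41, 43, 40, 42, 45, 45, 39, 42, 41, 39, 44, 41, 40, 41, 39, 40, 38, 43, 42, 40, 40, 45, 40, 39, 37, 39, 38, 42, 42, 44, 42, 37, 38, 37, 37, 38, 41, 37, 40, 43, 40, 59, 96, 129]
[130, 116, 125, 132, 134, 133, 134, 135, 134, 134, 135, 134, 134, 134, 134, 134, 134, 134, 135, 134, 134, 135, 135, 134, 135, 134, 135, 135, 135, 135, 135, 136, 135, 135, 135, 136, 136, 135, 136, 135, 130, 107, 76, 100, 128, 135, 135, 135, 135, 136, 138, 145, 152, 155, 159, 159, 160, 161, 160, 160, 159, 160, 160, 160, 160, 160, 160, 160, 160, 161, 160, 160, 158, 154, 148, 141, 136, 136, 135, 136, 131, 114, 83, 100, 129, 135, 135, 136, 135, 135, 134, 136, 135, 136, 136, 135, 135, 135, 135, 135, 135, 135, 135, 134, 134, 134, 135, 135, 136, 134, 135, 134, 134, 134, 133, 134, 134, 135, 135, 135, 134, 133, 128, 119, 124]
t21.98 pos [0.5677 0.0079 0.1294] yaw_y deg -95.98 z [ 1.5e-03 -2.0e-04 -1.0e+00] q [-0.076  0.102  1.685 -0.     1.354  1.599] F [-4.87  1.11 11.37] T [-0.078  1.053 -0.033] w 0.0928 g 5.7
t21.98 pos [0.5677 0.0079 0.1294] yaw_y deg -95.98 z [ 1.5e-03 -2.0e-04 -1.0e+00] q [-0.076  0.102  1.685 -0.     1.354  1.599] F [-4.87  1.11 11.37] T [-0.078  1.053 -0.033] w 0.0928 g 5.7
```

The push is steady at about 11.5 N. The rings are at columns 42 and 82 of the strip and the bubble at 62.7, so it is 0.4 mm off centre. Handing in.

```bash
python3 -c "
from cell import bot
print(bot.job_done())"
```

```text
the job is handed in; nothing more can be done
None
```

The level lies lengthwise on the shelf, and I handed the job in at about 22 s with the fingers still pressing it at about 11.5 N and the bubble about 0.4 mm off centre; the mug, paper roll and soap were not touched, and no verdict was returned.

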